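Start the clamp knob in its thread and snug it down

TASK

The knob of the block holder's clamp has come out of its thread and only rests on the thread's end. Turn it gently backwards (anticlockwise from above) until it stops against the thread's start and drops in with a click, without wrenching the brass insert round, then turn it forwards (clockwise) until the rubber foot holds the print block snugly, not overtight, and let go. Leave the print block and the things around where they are.

Things in the scene. Friction and masses are not known exactly. Their poses are not given: they have to be found in the camera images.
- holder: block holder fixed to the table: wooden bed 190 (x) x 150 (y) x 12 mm, a fence on its +x edge, a dark steel bridge across it in y (top 64 mm above the table). Origin: centre of its underside, z up. The knob's upright axis is 35 mm along its +x from the origin. Nothing stands within 60 mm beside the knob above the bridge and the insert's flange (67 mm above the table)
- knob_grip (a point): on the axis of the black clamp knob at grip height; a ribbed upright cylinder 40 mm across, 40 mm tall, top 14 mm above this point, underside 26 mm below. This point starts 107 to 109 mm above the table (up to 2.4 mm rise as it is turned back). At the thread's start it drops to about 99 mm, but only once the fingers open or go down with it. It cannot be lifted off
- knob (a joint): angle of the knob, rad, growing clockwise from above (forwards, tightening); a white line on its top shows it. It turns against 0.04 N m. The thread's start is unmarked, 0.7 to 3.1 rad backwards from where it stands: a stop there ends the backward turn (torque jumps); it can drop in the last 0.2 rad before the stop. Turned forwards undropped it meets the stop's other side, never clamps
- insert_dot (a point): red dot on the flange (52 mm across, top 67 mm above the table) of the brass insert under the knob, 23 mm from the knob's axis. The insert holds the thread and stop and sits by friction in the bridge: it must stay put, but turns along with the knob if more than about 0.4 N m is put on the stop. Its angle varies and does not show where the thread starts
- foot: black rubber foot, 24 mm across, sprung, on the spindle under the bridge; origin: centre of its underside. When the knob drops, it lands on the block (3 N). Turning forwards from the stop then gives about 0.9 rad of slack, after which its force on the block grows by about 14 N per rad (the knob sinks 1.2 mm per rad): snug is 1.7 to 2.5 rad forwards from the stop. The knob stays where it is left
- print_block: the print block, 130 x 90 x 18 mm plywood with brown lino on top, lying loose on the bed under the foot; origin at the centre of its underside
- baren: bystander: black disc 108 mm across, 34 mm tall with a wooden handle; origin under its centre
- sanding_block: bystander: brown block 42 x 72 x 30 mm; origin under its centre
- ink_tin_red: bystander: round tin with a red lid, 70 mm across, 40 mm tall; origin under its centre
Things that resemble listed ones, but are neither listed nor needed, are in the scene too. Of the things that look like the print_block, the larger one is meant.

How it is judged:
By the outcome, as a careful person would: the job done as asked, in the order asked, and still so for the second after the job is handed in, with the robot touching nothing.
It also fails if it takes over 72 s, if anything falls off the work surface, if the arm or the gripper's body presses on something with over 40 N, if the wrist force passes 120 N, or if a joint passes its speed limit or range.

ROBOT

A 6-joint arm with a two-finger parallel gripper is mounted at the origin on a cart in front of the work surface, level with it; the furniture and walls round the work are solid. World frame = base frame: x ahead of the robot, y to its left, z up, the work surface at z = 0. Lengths are in m, angles in rad, forces in N, time in s.
With the tool pointing down it reaches from about 0.35 to 0.725 m from the base axis. Payload 6 kg.
Tool frame: the origin (TCP) lies on the centre line of the jaws, within the pads' length; the fingertips stand 25 mm ahead of it and the grasp point (between the pads) lies 6 mm ahead of it; z points along the fingers, y is the direction in which the jaws open and shut (so a half turn about z gives the same grasp; the last joint's range is limited). The gripper opens to 85 mm and grips with 20 to 120 N. Pads are 22 mm wide; open, the fingers measure 114 mm over their backs; the gripper's body (76 mm by 85 mm) begins 54 mm behind the grasp point. The pads swing forward as they close: fully open they stand 13 mm farther back than shut.
Start: joints at [1.634, 0.04, 0.085, 0, -1.615, -0.334], TCP at [0.16, 0.578, 0.256] pointing down, gripper open.
Joint ranges: [-2.56, 2.56], [-1.29, 2.01], [-1.08, 1.49], [-3.29, 1.98], [-2.81, -0.18], [-2.99, 2.99]. Speed limits (rad/s): [2.57, 2.57, 3.01, 3.14, 3.14, 3.14].

INTERFACE

Orientations are given as a unit quaternion [x, y, z, w].
In Python, from plant import robot gives the robot as it stands.
- The arm moves only by the tool send_rows, never from a script. Its argument "commands" is one flat list of numbers, 7 for each row, row after row: the shift along the tool's x, y, z in m, then the turn, a rotation vector about the tool's x, y, z in degrees, then the finger opening in m, from 0 to 0.0854. In form: [dx, dy, dz, ax, ay, az, jaw, dx, dy, dz, ax, ay, az, jaw, ...]. A call has exactly 5 rows; each row is the pose to reach, as a shift and turn from the pose commanded when the call began, along the tool's axes at that moment; what a row does not reach only later rows make up. A row lasts 1/8 s, in which the tool goes at most 62.5 mm and 10.7 degrees, less where a joint would pass 70% of its speed; a pose out of reach is approached as far as the arm can. A call with a gripper value outside its range is refused whole. The fingers move at their own pace and stop on an object; "grip_force" is the grip in N (left out, the last holds). Time passes only in rows, so rows that repeat a pose let the fingers close, or fill a call up. It gives the time, the measured TCP pose, the force and the opening at its end, in the units of the state.
- robot.observe(): the state, without advancing time (a new reading comes with each control period).
- robot.read_camera(name): name is "side" or "top" or "wrist"; returns a dict with "frame" (400x640x3 uint8, red, green, blue), "vfov" (degrees; the focal length in pixels is half the picture's height over the tangent of half this angle, whatever the lens; pixels are square), "cx", "cy" (the principal point, pixels), "world_from_camera" (4x4, takes a point from camera to world coordinates). Camera axes: x right, y down, z forward; pixel columns grow to the right and rows downward; lengths in m; the calibration is good to about 2 mm. A picture is of the moment at which its call begins. There is no depth.
- robot.hand_in(): hands the job in, once; it reports no verdict.
The state is a dict: "time_s": time; "joint_pos": joint angles; "qd": joint speeds; "tau": joint torques, N m; "ee_pos": TCP position; "tcp_rot": TCP orientation; "wrist_force": force on the tool from outside, world axes, zero at the start; "torque": the same for the moment, N m; "grip_width": opening from 0.0 (shut) to 1.0 (fully open).
Only numpy, scipy, OpenCV 4.12 (cv2) and the standard library are available. Lean on these libraries where they do the work, as an engineer would, in place of code of your own. Each camera call takes 0.05 s, during which the arm holds its last target.

## Working session

There is one attempt and no reset: what is moved stays moved. The work goes in short steps, Python scripts to look and compute and a tool call to move; the robot and the scene stay as the last step left them, time stands still between calls to the robot, and variables do not carry over. Pictures are saved under pics/ and viewed, and the job is handed in when it is done.

Besides the shell and the picture viewer there is one more tool, called after "Request:" as a command line: name --argument value ..., lists and objects as JSON in quotes. send_rows: Moves the arm, as the interface text tells. Its arguments: {"type":"object","properties":{"commands":{"type":"array","items":{"type":"number"}},"grip_force":{"type":"number"}},"required":["commands"]}

```bash
ls; mkdir -p pics; cat > h.py <<'E'
import numpy as np, cv2
from plant import robot
def snap(name,fn,crop=None,scale=1):
    c=robot.read_camera(name); f=cv2.cvtColor(np.array(c["frame"]),cv2.COLOR_RGB2BGR)
    cv2.imwrite("pics/"+fn+"_raw.png",f)
    if crop: f=f[crop[1]:crop[3],crop[0]:crop[2]]
    if scale!=1: f=cv2.resize(f,None,fx=scale,fy=scale,interpolation=cv2.INTER_CUBIC)
    cv2.imwrite("pics/"+fn+".png",f)
    return c
def fpx(c): return 200/np.tan(np.radians(c["vfov"])/2)
def ray(c,u,v,z):
    T=np.array(c["world_from_camera"]); f=fpx(c)
    d=T[:3,:3]@np.array([(u-c["cx"])/f,(v-c["cy"])/f,1]); o=T[:3,3]
    return o+d*(z-o[2])/d[2]
def proj(c,p):
    T=np.array(c["world_from_camera"]); q=np.linalg.inv(T)@np.append(p,1); f=fpx(c)
    return c["cx"]+f*q[0]/q[2], c["cy"]+f*q[1]/q[2]
def st():
    s=robot.observe()
    for k,v in s.items(): print(k,np.round(v,4).tolist())
    return s
E
python3 - <<'E'
from h import *
import pickle
st()
for n in ["side","top","wrist"]:
    c=snap(n,n+"0"); pickle.dump({k:v for k,v in c.items() if k!="frame"},open(n+"0.pkl","wb"))
    print(n,c["vfov"],c["cx"],c["cy"],np.round(c["world_from_camera"],4).tolist())
E
```

```text
pics
time_s 0.0
joint_pos [1.6337, 0.0408, 0.0838, -0.0005, -1.6155, -0.3337]
qd [-0.0028, 0.0003, -0.0001, 0.0001, -0.0006, 0.0007]
tau [-0.0011, -36.8206, 34.7401, 6.9321, -0.0056, 0.0]
ee_pos [0.1603, 0.5779, 0.2553]
tcp_rot [0.9908, -0.135, -0.0001, 0.0009]
wrist_force [1.0277, 0.1538, 0.4545]
torque [-0.0175, 0.0012, 0.0205]
grip_width 1.001
side 45.96563375258157 332.5422606907324 196.8199369919696 [[0.9577, -0.1493, 0.2461, 0.2992], [-0.2877, -0.5238, 0.8018, -0.8928], [0.0092, -0.8386, -0.5446, 0.7005], [0.0, 0.0, 0.0, 1.0]]
top 47.35339363399029 320.1666930389117 202.70460142160607 [[0.0099, -0.9987, 0.0497, 0.5177], [-0.9999, -0.0095, 0.0094, 0.0037], [-0.0089, -0.0498, -0.9987, 1.1701], [0.0, 0.0, 0.0, 1.0]]
wrist 68.24103345675265 320.58277279904877 200.38202243480555 [[-0.2673, -0.9244, -0.272, 0.2297], [-0.9636, 0.2568, 0.0742, 0.5592], [0.0013, 0.2819, -0.9594, 0.3733], [0.0, 0.0, 0.0, 1.0]]
```

View pics/side0.png

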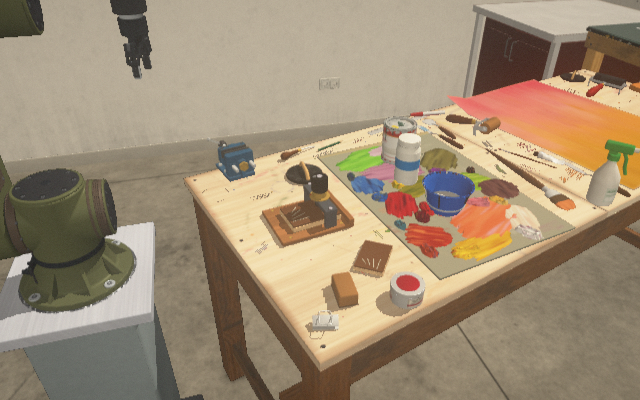

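View pics/top0.png

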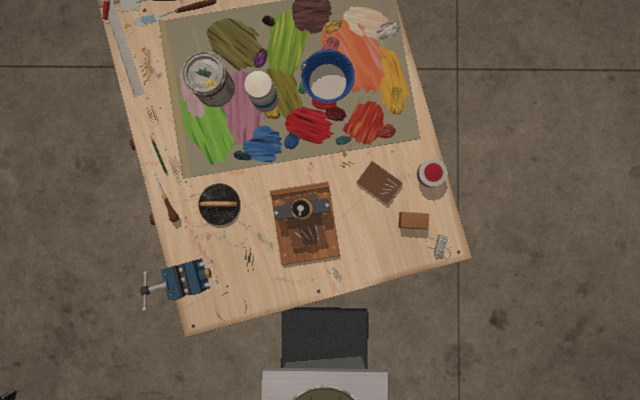

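View pics/wrist0.png

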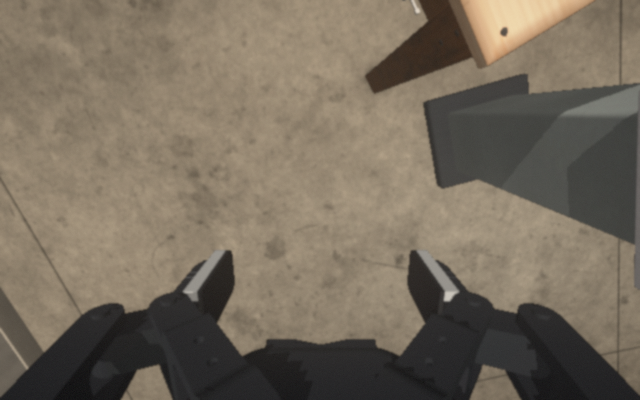

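```bash
python3 - <<'E'
import cv2
f=cv2.imread("pics/top0_raw.png")
cv2.imwrite("pics/top0c.png",cv2.resize(f[170:275,255:355],None,fx=6,fy=6,interpolation=cv2.INTER_CUBIC)[:600])
cv2.imwrite("pics/top0k.png",cv2.resize(f[185:230,270:340],None,fx=11,fy=11,interpolation=cv2.INTER_CUBIC))
f=cv2.imread("pics/side0_raw.png")
cv2.imwrite("pics/side0c.png",cv2.resize(f[150:255,250:370],None,fx=5.6,fy=5.6,interpolation=cv2.INTER_CUBIC))
E
```

```text
(no output)
```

View pics/top0c.png

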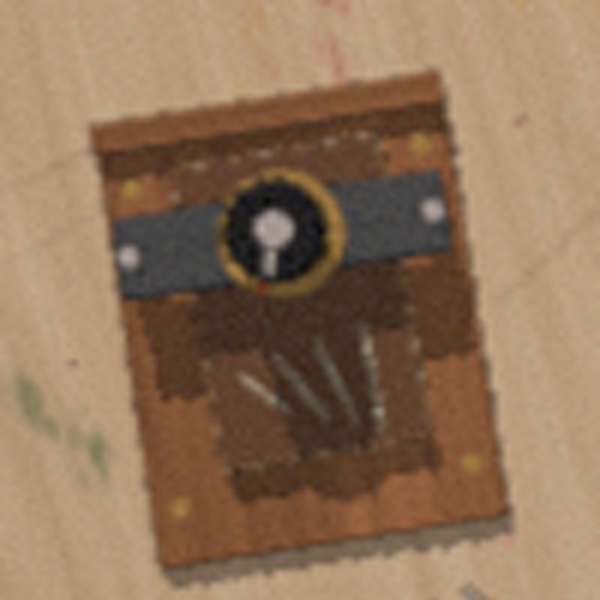

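View pics/top0k.png

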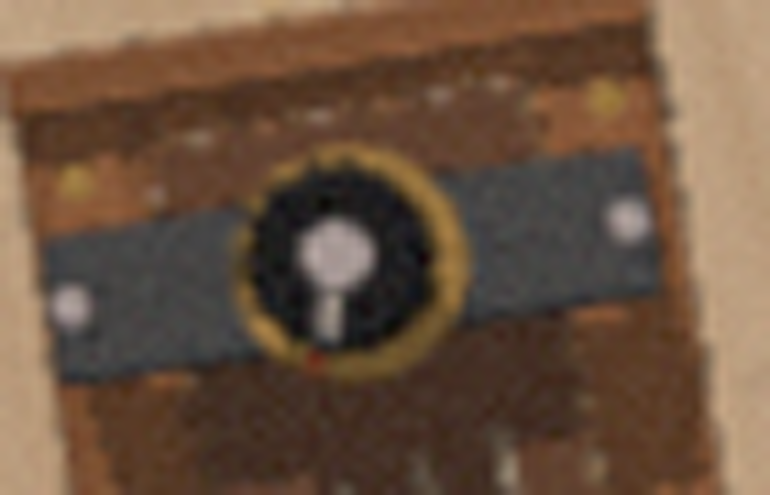

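View pics/side0c.png

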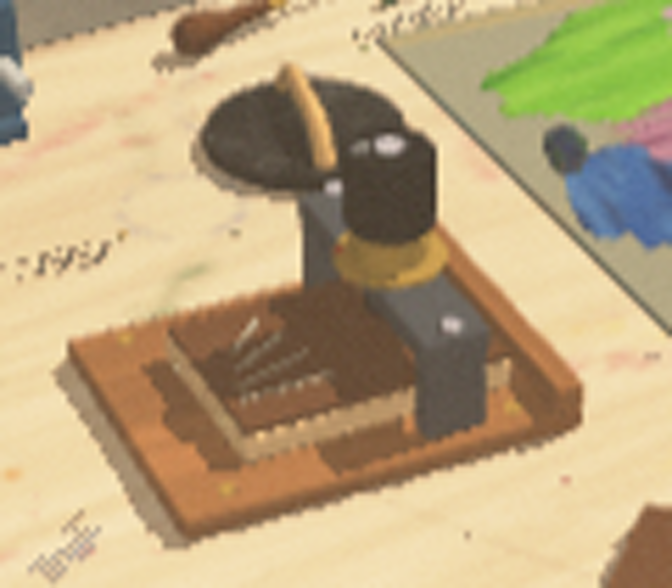

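```bash
python3 - <<'E'
from h import *
import pickle
t=pickle.load(open("top0.pkl","rb")); s=pickle.load(open("side0.pkl","rb"))
print("cap top",ray(t,300.7,208.3,.122)); print("flange",ray(t,302,208.9,.067))
print("cap side",ray(s,319.3,176.1,.122)); print("flange side",ray(s,250+391/5.6,150+249/5.6,.067))
a=ray(t,276.5,212.7,.064);b=ray(t,327.1,205,.064);print(a,b,(a+b)/2,np.degrees(np.arctan2(*(a-b)[[1,0]])))
print("line end",ray(t,270+330/11,185+338/11,.122),"dot",ray(t,270+316/11,185+358/11,.067))
E
```

```text
cap top [0.55651088 0.05823935 0.122     ]
flange [0.55712576 0.05793464 0.067     ]
cap side [0.55630246 0.05551841 0.122     ]
flange side [0.55817318 0.05870225 0.067     ]
[0.54740813 0.11989607 0.064     ] [ 0.56729    -0.00274856  0.064     ] [0.55734907 0.05857375 0.064     ] 99.20808806255067
line end [0.53941476 0.05964272 0.122     ] dot [0.53612908 0.06560341 0.067     ]
```

Request:
send_rows --commands '[0.038, 0.029, 0, 0, 0, 10, 0.085, 0.076, 0.058, 0, 0, 0, 20, 0.085, 0.114, 0.087, 0, 0, 0, 30, 0.085, 0.152, 0.116, 0, 0, 0, 40, 0.085, 0.19, 0.145, 0, 0, 0, 50, 0.085]' --grip_force 25

```text
time_s: 0.78
ee_pos: [0.3054, 0.3862, 0.2561]
tcp_rot: [0.84, -0.543, -0.0, 0.0]
wrist_force: [0.1, 0.3, 0.5]
grip_width: 0.996
```

```bash
cat >> h.py <<'E'
from scipy.spatial.transform import Rotation as Ro
def rel(p,yaw=None):
    s=robot.observe(); R=Ro.from_quat(s["tcp_rot"]); x=R.as_matrix()[:,0]
    print("t",round(s["time_s"],3),"pos",np.round(s["ee_pos"],4),"yaw",round(np.degrees(np.arctan2(x[1],x[0])),2),"q6deg",round(np.degrees(s["joint_pos"][5]),2),"shift",np.round(R.inv().apply(np.array(p)-s["ee_pos"]),4))
    if yaw is not None: 
        print("turn",np.round(np.degrees((R.inv()*Ro.from_euler('ZX',[yaw,180],degrees=True)).as_rotvec()),2))
E
python3 - <<'E'
from h import *
rel([.557,.058,.18],-176); s=robot.observe(); print(np.round(s["joint_pos"],3))
E
```

```text
t 0.775 pos [0.3054 0.3862 0.2561] yaw -65.82 q6deg -51.01 shift [ 0.4025 -0.0952  0.0761]
turn [ 0.0000e+00 -1.0000e-02  1.1018e+02]
[ 1.312 -0.249 -0.183 -0.    -1.637 -0.89 ]
```

Request:
send_rows --commands '[0.05, -0.012, 0, 0, 0, 10, 0.085, 0.1, -0.024, 0, 0, 0, 20, 0.085, 0.15, -0.036, 0, 0, 0, 30, 0.085, 0.2, -0.048, 0, 0, 0, 40, 0.085, 0.25, -0.06, 0, 0, 0, 50, 0.085]'

```text
time_s: 1.4
ee_pos: [0.4637, 0.1835, 0.2562]
tcp_rot: [-0.531, 0.847, 0.0, 0.0]
wrist_force: [0.6, 0.5, 1.2]
grip_width: 0.995
```

```bash
python3 - <<'E'
from h import *
rel([.557,.058,.18],-176)
E
```

```text
t 1.4 pos [0.4637 0.1835 0.2562] yaw -115.83 q6deg -70.62 shift [ 0.0723 -0.1387  0.0762]
turn [1.000e-02 0.000e+00 6.017e+01]
```

Request:
send_rows --commands '[0.018, -0.035, 0, 0, 0, 10, 0.085, 0.036, -0.07, 0, 0, 0, 20, 0.085, 0.055, -0.105, 0, 0, 0, 30, 0.085, 0.072, -0.139, 0.03, 0, 0, 40, 0.085, 0.072, -0.139, 0.06, 0, 0, 50, 0.085]'

```text
time_s: 2.02
ee_pos: [0.5582, 0.0581, 0.1948]
tcp_rot: [-0.122, 0.993, -0.0, -0.0]
wrist_force: [0.7, 0.5, -0.6]
grip_width: 0.997
```

```bash
python3 - <<'E'
from h import *
rel([.557,.058,.11],-176); c=snap("wrist","w1");snap("side","s1",(220,60,420,260),3)
print(proj(c,[.557,.058,.122]),proj(c,[.557,.058,.067]))
E
```

```text
t 2.025 pos [0.5582 0.0581 0.1948] yaw -166.03 q6deg -102.47 shift [0.0011 0.0002 0.0848]
turn [-0.02 -0.06  9.97]
(np.float64(320.46382267709834), np.float64(220.35083744807972)) (np.float64(320.49231803134296), np.float64(198.34304945783387))
```

View pics/w1.png

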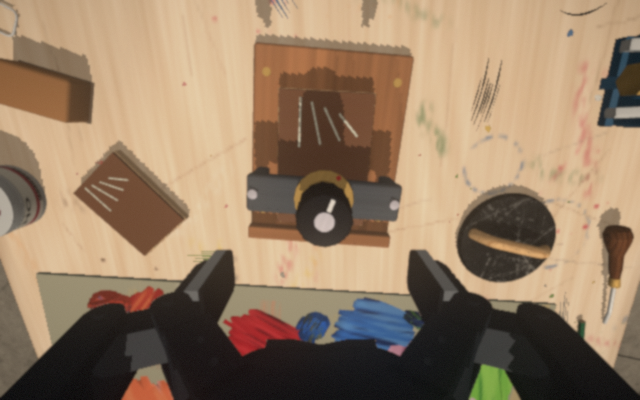

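View pics/s1.png

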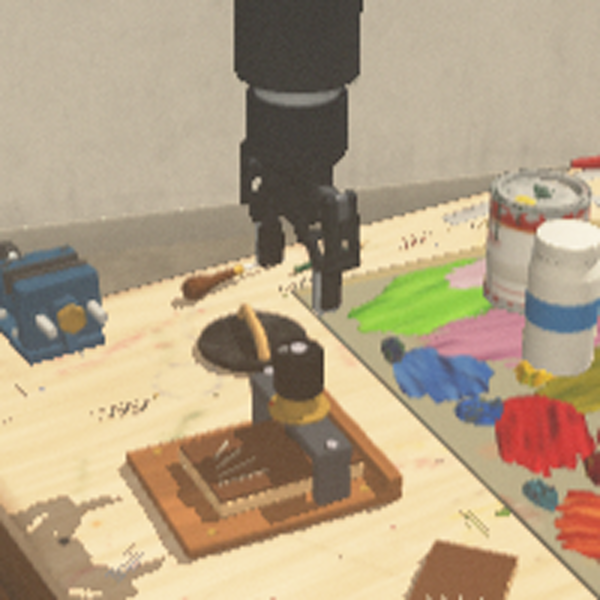

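```bash
python3 - <<'E'
from h import *
c=robot.read_camera("wrist"); f=cv2.cvtColor(np.array(c["frame"]),cv2.COLOR_RGB2BGR)
cv2.imwrite("pics/w1c.png",cv2.resize(f[160:250,240:410],None,fx=4.5,fy=4.5,interpolation=cv2.INTER_CUBIC))
for p in [(324,222),(325,224)]: print(ray(c,*p,.122))
print(ray(c,252.5,194.5,.064),ray(c,395,206,.064),ray(c,323.5,197,.067))
print(c["world_from_camera"])
E
```

```text
[0.5537357  0.06134889 0.122     ]
[0.55496385 0.06236831 0.122     ]
[0.56506635 0.00125477 0.064     ] [0.54449443 0.12362799 0.064     ] [0.55127387 0.06091926 0.067     ]
[[-2.47745611e-01  9.31423930e-01  2.66592524e-01  4.87361394e-01]
 [ 9.68825072e-01  2.38095785e-01  6.84717171e-02  4.19277857e-02]
 [ 3.01639598e-04  2.75245089e-01 -9.61374043e-01  3.10203144e-01]
 [ 0.00000000e+00  0.00000000e+00  0.00000000e+00  1.00000000e+00]]
```

View pics/w1c.png

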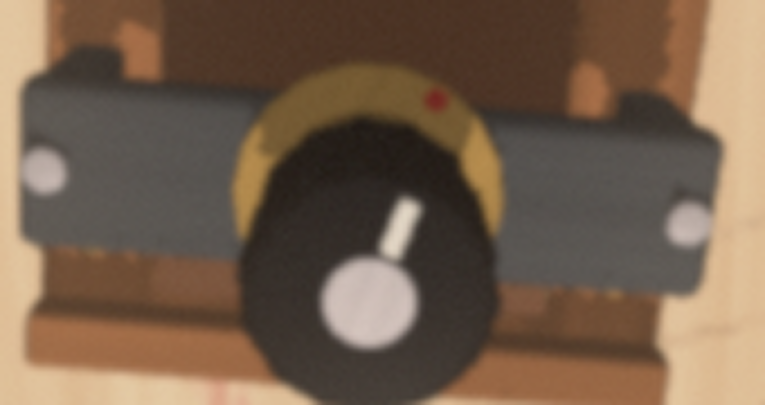

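```bash
python3 - <<'E'
from h import *
c=robot.read_camera("wrist"); rel([.557,.058,.11],-176)
f=cv2.cvtColor(np.array(c["frame"]),cv2.COLOR_RGB2BGR)
cv2.imwrite("pics/w2c.png",cv2.resize(f[160:250,240:410],None,fx=4.5,fy=4.5,interpolation=cv2.INTER_CUBIC))
print(ray(c,322,227.3,.122)); a=ray(c,249.8,198,.064);b=ray(c,392.9,209.6,.064);print(a,b,(a+b)/2)
print(ray(c,240+368/4.5,160+185/4.5,.067))
E
```

```text
t 2.225 pos [0.5574 0.0599 0.1967] yaw -165.29 q6deg -101.98 shift [ 0.0008 -0.0017  0.0867]
turn [-0.05 -0.02 10.71]
[0.55992828 0.06165788 0.122     ]
[ 5.71297566e-01 -4.83722207e-04  6.40000000e-02] [0.54975425 0.12415718 0.064     ] [0.56052591 0.06183673 0.064     ]
[0.55725652 0.06099246 0.067     ]
```

View pics/w2c.png

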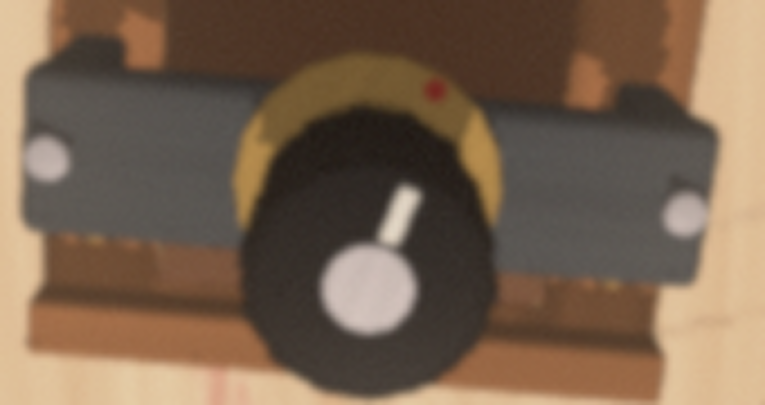

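```bash
python3 - <<'E'
from h import *
c=robot.read_camera("wrist"); rel([.557,.058,.11],-176)
f=cv2.cvtColor(np.array(c["frame"]),cv2.COLOR_RGB2BGR)
cv2.imwrite("pics/w3c.png",cv2.resize(f[160:250,240:410],None,fx=4.5,fy=4.5,interpolation=cv2.INTER_CUBIC))
print(ray(c,322,224.2,.122)); a=ray(c,250.4,195.6,.064);b=ray(c,392.2,207.8,.064);print(a,b,(a+b)/2)
E
```

```text
t 2.275 pos [0.5577 0.0603 0.1979] yaw -165.29 q6deg -102.0 shift [ 0.0014 -0.0019  0.0879]
turn [-0.03  0.1  10.71]
[0.55943131 0.06171632 0.122     ]
[ 5.70928019e-01 -2.54411462e-04  6.40000000e-02] [0.54988692 0.12416222 0.064     ] [0.56040747 0.06195391 0.064     ]
```

View pics/w3c.png

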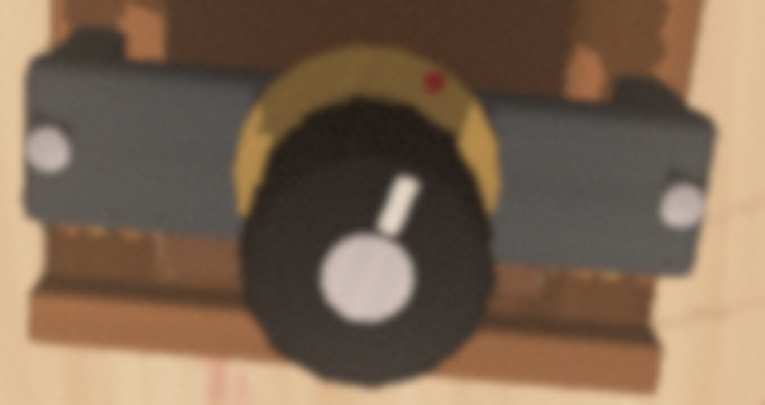

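Request:
send_rows --commands '[0, 0, 0, 0, 0, -10, 0.085, 0, 0, 0, 0, 0, -20, 0.085, 0, 0, 0, 0, 0, -30, 0.085, 0, 0, 0.02, 0, 0, -40, 0.085, 0, 0, 0.04, 0, 0, -50, 0.085]'

```text
time_s: 2.9
ee_pos: [0.5582, 0.061, 0.1584]
tcp_rot: [-0.538, 0.843, -0.001, 0.002]
wrist_force: [0.3, -0.2, 0.3]
grip_width: 0.991
```

```bash
python3 - <<'E'
from h import *
c=snap("wrist","w4");rel([.5575,.0595,.11],-105)
E
```

```text
t 2.95 pos [0.5568 0.0608 0.1548] yaw -114.59 q6deg -51.32 shift [ 0.0009 -0.0012  0.0448]
turn [ 0.07  0.01 -9.59]
```

View pics/w4.png

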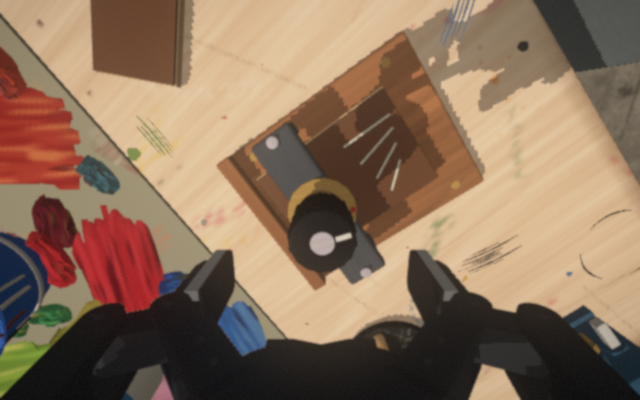

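Request:
send_rows --commands '[0.0003, -0.0004, 0.01, 0, 0, -3, 0.085, 0.0003, -0.0004, 0.022, 0, 0, -6, 0.085, 0.0003, -0.0004, 0.034, 0, 0, -10, 0.085, 0.0003, -0.0004, 0.046, 0, 0, -10, 0.085, 0.0003, -0.0004, 0.046, 0, 0, -10, 0.085]'

```text
time_s: 3.58
ee_pos: [0.5574, 0.0598, 0.1102]
tcp_rot: [-0.605, 0.796, 0.0, -0.0]
wrist_force: [-0.7, -0.4, 0.1]
grip_width: 0.994
```

```bash
python3 - <<'E'
from h import *
c=snap("wrist","w5");rel([.5574,.0603,.11],-105);c=snap("side","s5",(260,120,380,220),6);st()
E
```

```text
t 3.625 pos [0.5578 0.0598 0.1108] yaw -105.57 q6deg -42.21 shift [-0.0004  0.0005  0.0008]
turn [-0.02 -0.01 -0.57]
time_s 3.675
joint_pos [0.4648, -0.0319, -0.2526, 0.0006, -1.3492, -0.7363]
qd [-0.001, -0.0031, 0.0041, 0.0016, 0.0015, 0.0053]
tau [0.0341, -31.8717, 33.4575, 6.657, -0.0024, -0.0151]
ee_pos [0.558, 0.0598, 0.1112]
tcp_rot [-0.6049, 0.7963, -0.0004, 0.0004]
wrist_force [0.4532, -0.1577, 0.394]
torque [-0.0584, -0.0184, 0.0396]
grip_width 0.9968
```

View pics/w5.png

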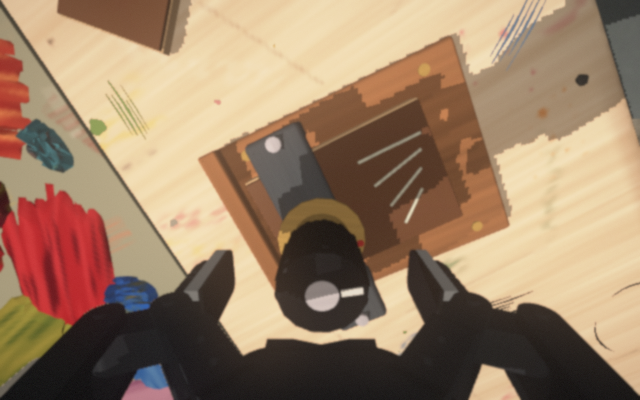

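View pics/s5.png

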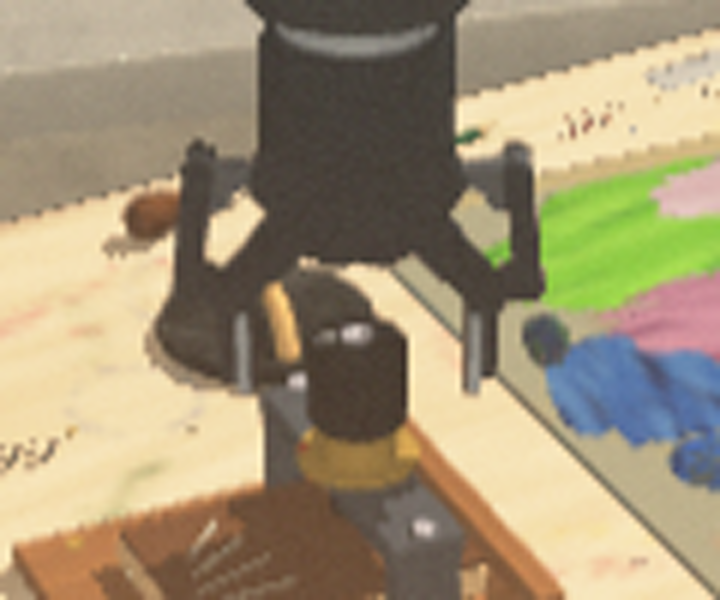

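Request:
send_rows --commands '[0, 0, 0, 0, 0, 0, 0.06, 0, 0, 0, 0, 0, 0, 0.05, 0, 0, 0, 0, 0, 0, 0.042, 0, 0, 0, 0, 0, 0, 0.03, 0, 0, 0, 0, 0, 0, 0.03]' --grip_force 25

```text
time_s: 4.3
ee_pos: [0.5572, 0.0597, 0.1106]
tcp_rot: [-0.605, 0.796, 0.0, -0.0]
wrist_force: [-5.4, 1.0, 4.9]
grip_width: 0.462
```

```bash
cat >> h.py <<'E'
def b():
    s=robot.observe(); R=Ro.from_quat(s["tcp_rot"]); x=R.as_matrix()[:,0]
    print("t",round(s["time_s"],3),"pos",np.round(s["ee_pos"],4),"yaw",round(np.degrees(np.arctan2(x[1],x[0])),2),"q6",round(np.degrees(s["joint_pos"][5]),2),"F",np.round(s["wrist_force"],2),"M",np.round(s["torque"],3),"tau6",round(s["tau"][5],3),"w",round(s["grip_width"]*85.4,2))
E
python3 -c "
from h import *
b()
c=snap('wrist','w6');b()"
```

```text
t 4.3 pos [0.5572 0.0597 0.1106] yaw -105.51 q6 -42.14 F [-5.39  1.04  4.94] M [ 0.493  1.716 -0.031] tau6 0.042 w 39.44
t 4.35 pos [0.5572 0.0597 0.1106] yaw -105.51 q6 -42.14 F [-6.51  1.5   3.44] M [ 0.502  1.733 -0.07 ] tau6 0.043 w 39.37
```

View pics/w6.png

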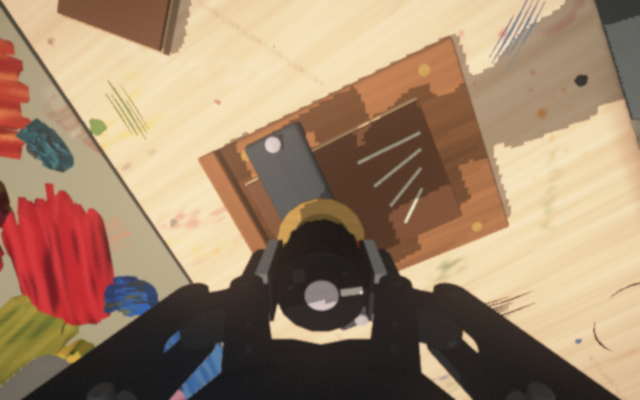

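Request:
send_rows --commands '[0, 0.0004, 0, 0, 0, 0, 0.03, 0, 0.0007, 0, 0, 0, -2, 0.03, 0, 0.0007, 0, 0, 0, -5, 0.03, 0, 0.0007, 0, 0, 0, -8, 0.03, 0, 0.0007, 0, 0, 0, -11, 0.03]'

```text
time_s: 4.97
ee_pos: [0.5572, 0.0598, 0.1106]
tcp_rot: [-0.68, 0.733, -0.0, 0.0]
wrist_force: [-2.2, 1.2, 2.9]
grip_width: 0.466
```

```bash
python3 -c "
from h import *
b()"
```

```text
t 4.975 pos [0.5572 0.0598 0.1106] yaw -94.34 q6 -31.01 F [-2.22  1.23  2.94] M [ 0.225  0.796 -0.112] tau6 -0.462 w 39.82
```

Request:
send_rows --commands '[0, 0.0002, 0, 0, 0, -5, 0.03, 0, 0.0002, 0, 0, 0, -10, 0.03, 0, 0.0002, 0, 0, 0, -15, 0.03, 0, 0.0002, 0, 0, 0, -20, 0.03, 0, 0.0002, 0, 0, 0, -24, 0.03]'

```text
time_s: 5.6
ee_pos: [0.5574, 0.0598, 0.1108]
tcp_rot: [0.818, -0.576, 0.001, -0.0]
wrist_force: [-0.7, 0.2, 2.2]
grip_width: 0.462
```

```bash
python3 -c "
from h import *
b();c=snap('wrist','w7',(220,180,420,340),3);b()"
```

```text
t 5.6 pos [0.5574 0.0598 0.1108] yaw -70.3 q6 -6.98 F [-0.72  0.2   2.15] M [ 0.132  0.261 -0.105] tau6 -0.571 w 39.47
t 5.65 pos [0.5574 0.0598 0.1109] yaw -70.15 q6 -6.84 F [-0.42  0.17  3.29] M [0.175 0.199 0.051] tau6 -0.246 w 39.4
```

View pics/w7.png

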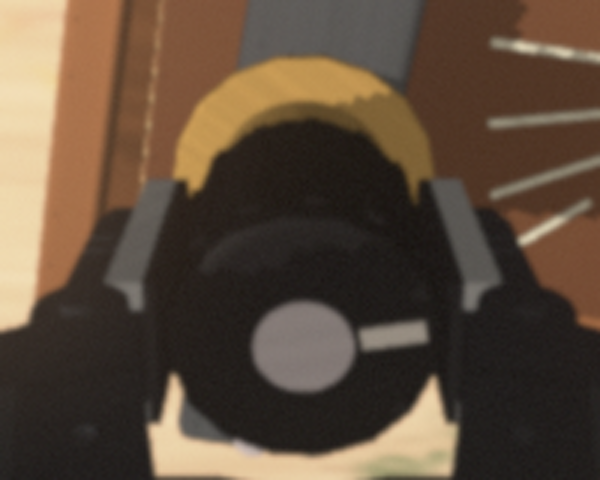

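Request:
send_rows --commands '[0, 0.0, 0, 0, 0, 0, 0.03, 0, 0, 0, 0, 0, -3, 0.03, 0, 0, 0, 0, 0, -4, 0.03, 0, 0, 0, 0, 0, -4, 0.047, 0, 0, 0, 0, 0, -4, 0.047]' --grip_force 20

```text
time_s: 6.28
ee_pos: [0.5563, 0.0597, 0.1095]
tcp_rot: [0.836, -0.549, -0.0, 0.001]
wrist_force: [-0.1, -0.0, -0.1]
grip_width: 0.55
```

```bash
python3 -c "
from h import *
b();c=snap('wrist','w8',(220,180,420,340),3);b()"
```

```text
t 6.275 pos [0.5563 0.0597 0.1095] yaw -66.56 q6 -3.24 F [-0.11 -0.04 -0.08] M [ 0.014  0.028 -0.003] tau6 -0.005 w 46.99
t 6.325 pos [0.5564 0.0597 0.1097] yaw -66.55 q6 -3.23 F [ 0.22 -0.42 -0.36] M [-0.013  0.039  0.002] tau6 -0.008 w 46.67
```

View pics/w8.png

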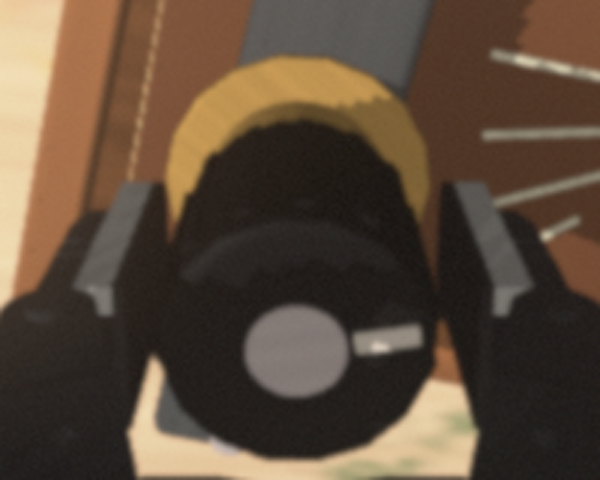

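Request:
send_rows --commands '[0.0003, -0.0007, 0, 0, 0, 0, 0.03, 0.0003, -0.0007, 0, 0, 0, -3, 0.03, 0.0003, -0.0007, 0, 0, 0, -9, 0.03, 0.0003, -0.0007, 0, 0, 0, -9, 0.045, 0.0003, -0.0007, 0, 0, 0, -9, 0.045]'

```text
time_s: 6.95
ee_pos: [0.5575, 0.0597, 0.1102]
tcp_rot: [0.876, -0.482, -0.0, 0.0]
wrist_force: [-0.8, -0.5, 0.6]
grip_width: 0.527
```

```bash
python3 -c "
from h import *
b();c=snap('wrist','w9',(220,180,420,340),3);b()"
```

```text
t 6.95 pos [0.5575 0.0597 0.1102] yaw -57.63 q6 5.73 F [-0.84 -0.53  0.63] M [-0.064  0.012 -0.046] tau6 0.012 w 45.02
t 7.0 pos [0.5575 0.0597 0.1103] yaw -57.61 q6 5.75 F [ 0.57  0.28 -0.31] M [ 0.002 -0.006  0.002] tau6 -0.013 w 45.04
```

View pics/w9.png

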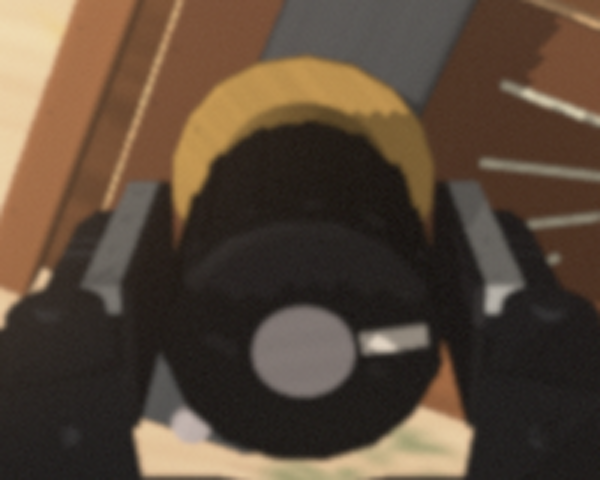

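Request:
send_rows --commands '[0, 0, 0, 0, 0, 0, 0.03, 0, 0, 0, 0, 0, -3, 0.03, 0, 0, 0, 0, 0, -9, 0.03, 0, 0, 0, 0, 0, -9, 0.045, 0, 0, 0, 0, 0, -9, 0.045]'

```text
time_s: 7.62
ee_pos: [0.5575, 0.0598, 0.1103]
tcp_rot: [0.911, -0.412, 0.0, 0.0]
wrist_force: [0.4, -1.0, -0.4]
grip_width: 0.529
```

```bash
python3 -c "
from h import *
b();c=snap('wrist','w10',(220,180,420,340),2);b()"
```

```text
t 7.625 pos [0.5575 0.0598 0.1103] yaw -48.64 q6 14.72 F [ 0.44 -1.04 -0.38] M [-0.007 -0.025 -0.036] tau6 0.009 w 45.21
t 7.675 pos [0.5575 0.0598 0.1103] yaw -48.62 q6 14.74 F [-0.08  0.3  -0.67] M [ 0.032 -0.042  0.013] tau6 -0.016 w 44.97
```

View pics/w10.png

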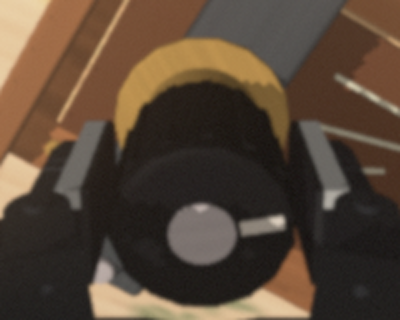

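Request:
send_rows --commands '[0, 0, 0, 0, 0, 0, 0.03, 0, 0, 0, 0, 0, -3, 0.03, 0, 0, 0, 0, 0, -9, 0.03, 0, 0, 0, 0, 0, -9, 0.045, 0, 0, 0, 0, 0, -9, 0.045]'

```text
time_s: 8.3
ee_pos: [0.5575, 0.0598, 0.1103]
tcp_rot: [0.941, -0.339, -0.0, 0.0]
wrist_force: [0.4, 0.2, -0.6]
grip_width: 0.529
```

```bash
python3 -c "
from h import *
b();c=snap('wrist','w11',(220,180,420,340),2);b()"
```

```text
t 8.3 pos [0.5575 0.0598 0.1103] yaw -39.64 q6 23.71 F [ 0.43  0.15 -0.55] M [-0.025 -0.036 -0.014] tau6 0.009 w 45.22
t 8.35 pos [0.5575 0.0598 0.1103] yaw -39.61 q6 23.74 F [-0.5  -0.31 -0.25] M [-0.003 -0.003 -0.025] tau6 -0.016 w 44.89
```

View pics/w11.png

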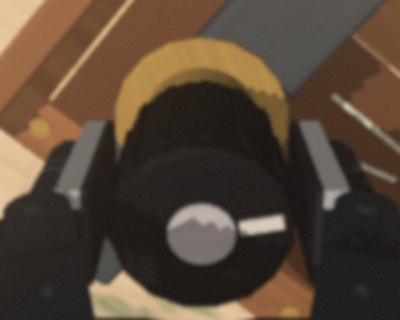

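Still up; the line stays put in the jaw frame (knob follows). Next step.

Request:
send_rows --commands '[0, 0, 0, 0, 0, 0, 0.03, 0, 0, 0, 0, 0, -3, 0.03, 0, 0, 0, 0, 0, -9, 0.03, 0, 0, 0, 0, 0, -9, 0.045, 0, 0, 0, 0, 0, -9, 0.045]'

```text
time_s: 8.98
ee_pos: [0.5575, 0.0598, 0.1103]
tcp_rot: [0.964, -0.264, 0.0, 0.0]
wrist_force: [0.4, -0.6, 0.2]
grip_width: 0.526
```

```bash
python3 -c "
from h import *
c=snap('wrist','w12',(220,180,420,340),2);b()"
```

```text
t 9.025 pos [0.5575 0.0598 0.1103] yaw -30.62 q6 32.74 F [ 0.63  0.52 -0.05] M [-0.037  0.026  0.028] tau6 -0.016 w 45.11
```

View pics/w12.png

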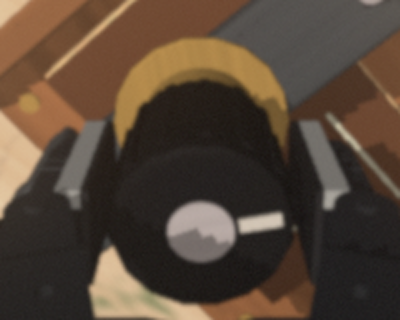

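Not dropped yet (75° back so far).

Request:
send_rows --commands '[0, 0, 0, 0, 0, 0, 0.03, 0, 0, 0, 0, 0, -3, 0.03, 0, 0, 0, 0, 0, -9, 0.03, 0, 0, 0, 0, 0, -9, 0.045, 0, 0, 0, 0, 0, -9, 0.045]'

```text
time_s: 9.65
ee_pos: [0.5575, 0.0598, 0.1104]
tcp_rot: [0.982, -0.188, 0.0, 0.0]
wrist_force: [1.1, -0.4, 0.5]
grip_width: 0.53
```

```bash
python3 -c "
from h import *
c=snap('wrist','w13',(220,180,420,340),2);b()"
```

```text
t 9.7 pos [0.5575 0.0597 0.1104] yaw -21.62 q6 41.74 F [-0.04  0.36 -0.45] M [ 0.033 -0.011  0.076] tau6 -0.016 w 45.16
```

View pics/w13.png

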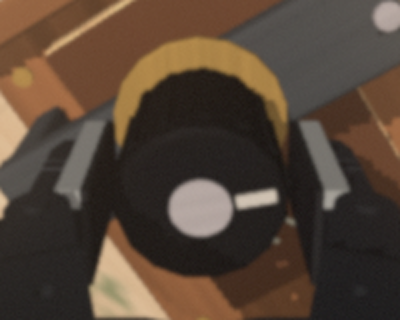

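Request:
send_rows --commands '[0, 0, 0.003, 0, 0, 0, 0.05, 0, 0, 0.006, 0, 0, 0, 0.05, 0, 0, 0.009, 0, 0, 0, 0.05, 0, 0, 0.009, 0, 0, 0, 0.05, 0, 0, 0.009, 0, 0, 0, 0.05]'

```text
time_s: 10.32
ee_pos: [0.5576, 0.0598, 0.1014]
tcp_rot: [0.982, -0.187, 0.0, 0.0]
wrist_force: [-0.5, -0.0, -0.8]
grip_width: 0.587
```

```bash
python3 -c "
from h import *
b();c=snap('wrist','w14',(220,180,420,340),3);c=snap('side','s14',(260,120,380,220),6);b()"
```

```text
t 10.325 pos [0.5576 0.0598 0.1014] yaw -21.51 q6 41.84 F [-0.51 -0.04 -0.82] M [-0.036 -0.006 -0.003] tau6 -0.001 w 50.17
t 10.425 pos [0.5576 0.0598 0.1015] yaw -21.52 q6 41.84 F [ 0.3   0.12 -0.32] M [-0.025 -0.003 -0.028] tau6 -0.001 w 50.23
```

View pics/w14.png

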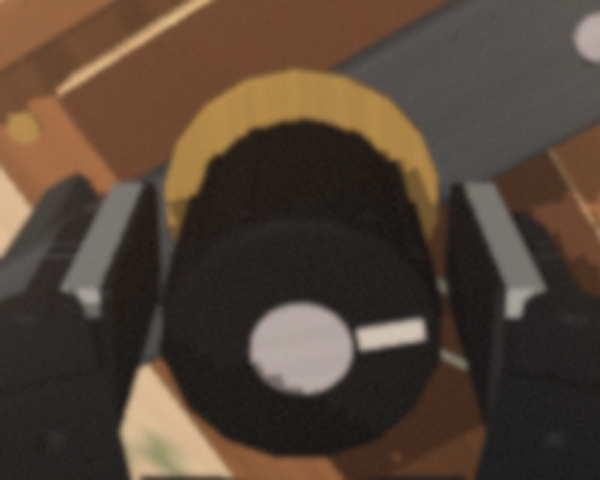

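View pics/s14.png

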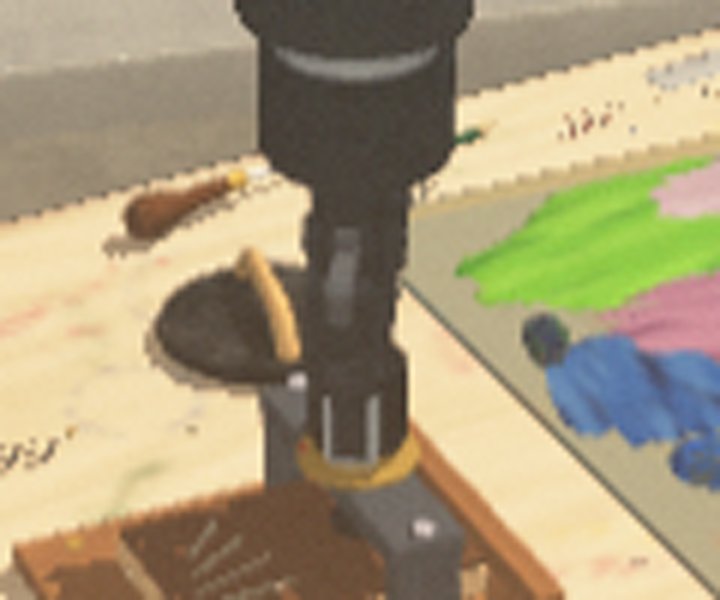

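Request:
send_rows --commands '[0, 0, 0, 0, 0, 0, 0.03, 0, 0, 0, 0, 0, 0, 0.03, 0, 0, 0.0001, 0, 0, 4, 0.03, 0, 0, 0.0002, 0, 0, 9, 0.03, 0, 0, 0.0003, 0, 0, 14, 0.03]' --grip_force 30

```text
time_s: 11.05
ee_pos: [0.5577, 0.0599, 0.1015]
tcp_rot: [0.952, -0.306, 0.0, -0.0]
wrist_force: [-1.2, 0.5, 2.9]
grip_width: 0.458
```

```bash
python3 -c "
from h import *
b()"
```

```text
t 11.05 pos [0.5577 0.0599 0.1015] yaw -35.67 q6 27.68 F [-1.17  0.53  2.94] M [0.33  0.37  0.028] tau6 0.887 w 39.13
```

Request:
send_rows --commands '[0, 0, 0.0001, 0, 0, 5, 0.03, 0, 0, 0.0002, 0, 0, 10, 0.03, 0, 0, 0.0003, 0, 0, 15, 0.03, 0, 0, 0.0004, 0, 0, 20, 0.03, 0, 0, 0.0005, 0, 0, 25, 0.03]'

```text
time_s: 11.68
ee_pos: [0.5575, 0.0598, 0.1013]
tcp_rot: [0.863, -0.505, 0.0, 0.0]
wrist_force: [-3.7, 0.8, 4.9]
grip_width: 0.457
```

```bash
python3 -c "
from h import *
b()"
```

```text
t 11.675 pos [0.5575 0.0598 0.1013] yaw -60.67 q6 2.68 F [-3.69  0.81  4.86] M [0.262 0.948 0.069] tau6 0.883 w 39.06
```

Request:
send_rows --commands '[0, 0, 0.0001, 0, 0, 5, 0.03, 0, 0, 0.0002, 0, 0, 10, 0.03, 0, 0, 0.0003, 0, 0, 15, 0.03, 0, 0, 0.0004, 0, 0, 20, 0.03, 0, 0, 0.0005, 0, 0, 25, 0.03]'

```text
time_s: 12.3
ee_pos: [0.5573, 0.0598, 0.1009]
tcp_rot: [0.733, -0.68, 0.0, 0.0]
wrist_force: [-3.9, 0.3, 5.7]
grip_width: 0.461
```

```bash
python3 -c "
from h import *
b();c=snap('wrist','w15',(220,180,420,340),3)"
```

```text
t 12.3 pos [0.5573 0.0598 0.1009] yaw -85.66 q6 -22.32 F [-3.91  0.32  5.71] M [0.206 1.333 0.07 ] tau6 0.846 w 39.34
```

View pics/w15.png

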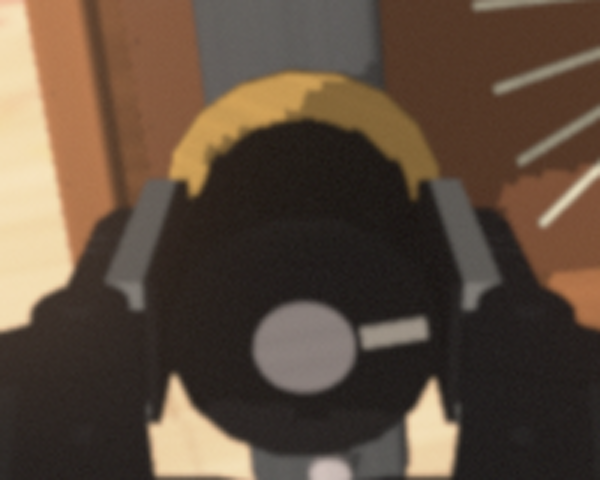

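Request:
send_rows --commands '[0, 0.0004, 0.0001, 0, 0, 5, 0.03, 0, 0.0004, 0.0001, 0, 0, 10, 0.03, 0, 0.0004, 0.0002, 0, 0, 15, 0.03, 0, 0.0004, 0.0002, 0, 0, 20, 0.03, 0, 0.0004, 0.0003, 0, 0, 25, 0.03]'

```text
time_s: 12.98
ee_pos: [0.5571, 0.0597, 0.1004]
tcp_rot: [-0.569, 0.822, -0.0, 0.0]
wrist_force: [-2.7, 0.3, 3.6]
grip_width: 0.462
```

```bash
python3 -c "
from h import *
b()"
```

```text
t 12.975 pos [0.5571 0.0597 0.1004] yaw -110.66 q6 -47.33 F [-2.71  0.28  3.65] M [0.184 0.842 0.169] tau6 0.783 w 39.46
```

Request:
send_rows --commands '[0, 0, 0.0001, 0, 0, 6, 0.03, 0, 0, 0.0002, 0, 0, 12, 0.03, 0, 0, 0.0003, 0, 0, 18, 0.03, 0, 0, 0.0004, 0, 0, 24, 0.03, 0, 0, 0.0004, 0, 0, 24, 0.03]'

```text
time_s: 13.6
ee_pos: [0.5569, 0.0599, 0.0998]
tcp_rot: [-0.387, 0.922, 0.0, -0.0]
wrist_force: [-5.1, 0.9, 4.5]
grip_width: 0.461
```

```bash
python3 -c "
from h import *
b();c=snap('wrist','w16',(220,180,420,340),3);c=snap('side','s16',(260,120,380,220),6);b()"
```

```text
t 13.6 pos [0.5569 0.0599 0.0998] yaw -134.46 q6 -71.13 F [-5.14  0.93  4.54] M [ 0.508  1.408 -0.11 ] tau6 -0.48 w 39.34
t 13.7 pos [0.5569 0.0599 0.0998] yaw -134.38 q6 -71.05 F [-5.43  1.95  5.86] M [ 0.513  1.567 -0.094] tau6 0.048 w 39.41
```

View pics/w16.png

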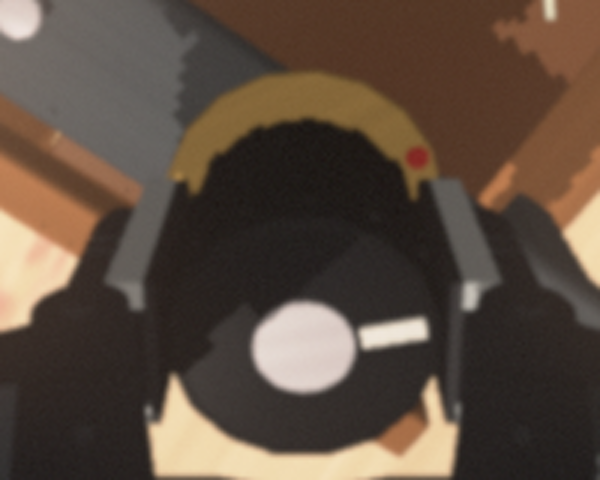

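View pics/s16.png

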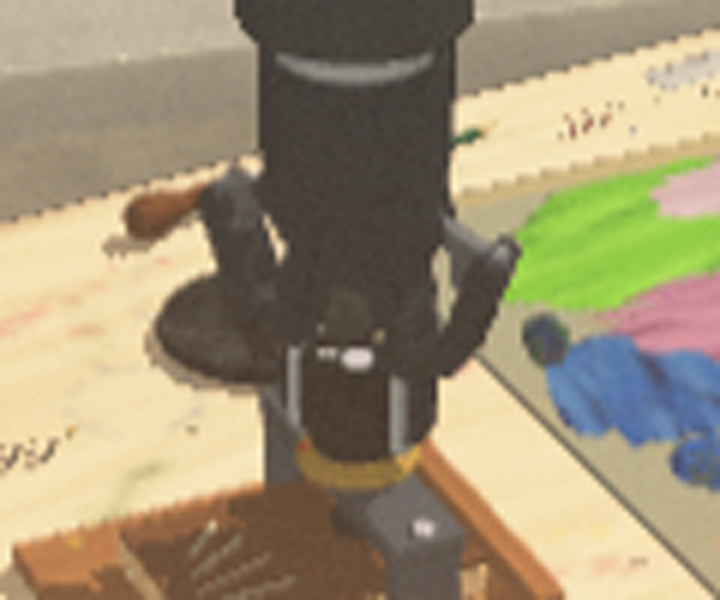

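Request:
send_rows --commands '[0.0004, 0.0004, 0, 0, 0, 0, 0.03, 0.0004, 0.0004, 0, 0, 0, 0, 0.05, 0.0004, 0.0004, 0, 0, 0, 0, 0.06, 0.0004, 0.0004, 0, 0, 0, 0, 0.065, 0.0004, 0.0004, -0.01, 0, 0, 0, 0.07]'

```text
time_s: 14.32
ee_pos: [0.556, 0.0596, 0.1086]
tcp_rot: [-0.387, 0.922, -0.0, -0.001]
wrist_force: [-0.4, -0.8, 0.4]
grip_width: 0.815
```

Request:
send_rows --commands '[0, 0, -0.02, 0, 0, 0, 0.085, 0, 0, -0.05, 0, 0, 0, 0.085, 0, 0, -0.08, 0, 0, 0, 0.085, 0, 0, -0.11, 0, 0, 0, 0.085, 0, 0, -0.11, 0, 0, 0, 0.085]'

```text
time_s: 14.95
ee_pos: [0.5579, 0.0599, 0.2244]
tcp_rot: [-0.387, 0.922, -0.001, 0.004]
wrist_force: [0.4, 0.3, 0.1]
grip_width: 0.993
```

```bash
python3 -c "
from h import *
b();c=snap('wrist','w17');c=snap('side','s17',(230,110,390,230),5);b()"
```

```text
t 14.95 pos [0.5579 0.0599 0.2244] yaw -134.51 q6 -71.2 F [0.37 0.25 0.08] M [ 0.02   0.014 -0.012] tau6 -0.001 w 84.83
t 15.05 pos [0.5567 0.0599 0.2204] yaw -134.51 q6 -71.2 F [-0.19 -0.09 -0.15] M [ 0.002 -0.013  0.041] tau6 0.0 w 85.0
```

View pics/w17.png

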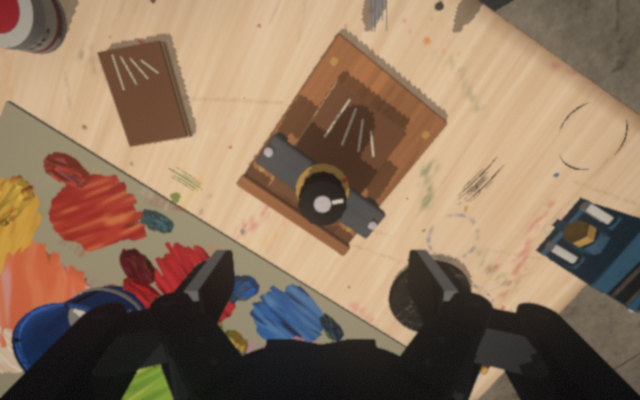

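View pics/s17.png

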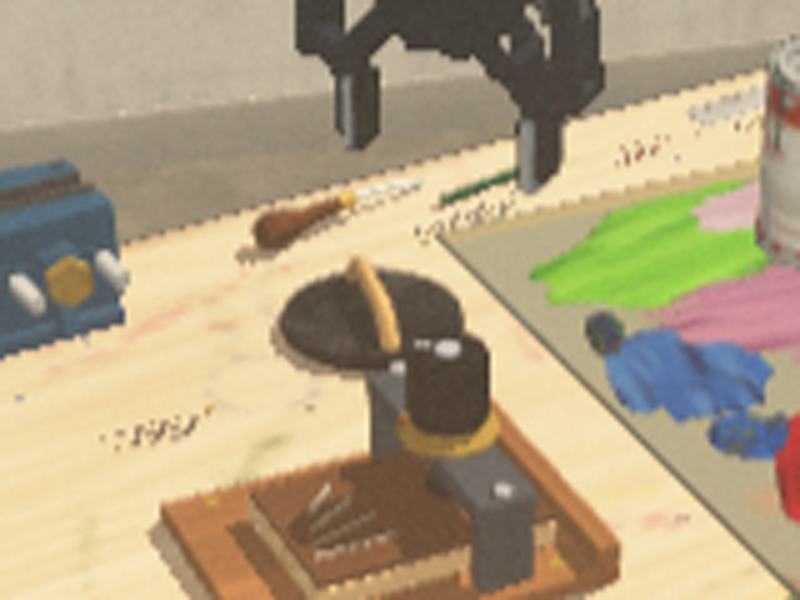

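```bash
python3 - <<'E'
from h import *
a=cv2.imread("pics/side0_raw.png",0).astype(np.float32);d=cv2.imread("pics/s17_raw.png",0).astype(np.float32)
for n,(x0,y0,x1,y1) in dict(block=(278,200,330,235),bed=(258,205,300,248),tin=(385,265,430,310),sand=(325,265,365,310)).items():
    A,D=a[y0:y1,x0:x1],d[y0:y1,x0:x1]
    print(n,cv2.phaseCorrelate(A,D,cv2.createHanningWindow(A.shape[::-1],cv2.CV_32F)),np.abs(A-D).mean())
for f in ["side0_raw","s17_raw"]:
    i=cv2.imread(f"pics/{f}.png").astype(int); r=i[185:205,300:335]; m=r[...,2]-np.maximum(r[...,1],r[...,0]); y,x=np.where((r[...,2]-r[...,1]>70)&(r[...,1]<70)); print(f,x+300,y+185)
c=robot.read_camera("wrist"); f=cv2.cvtColor(np.array(c["frame"]),cv2.COLOR_RGB2BGR)
cv2.imwrite("pics/w18.png",cv2.resize(f[130:250,250:400],None,fx=5,fy=5,interpolation=cv2.INTER_CUBIC))
import pickle; pickle.dump({k:v for k,v in c.items() if k!="frame"},open("w18.pkl","wb")); b()
E
```

```text
block ((0.05907351049926035, -0.16717075951968496), 0.9533624060360002) 5.3576922
bed ((0.5828101666095158, 0.1814158318773984), 0.9221721204121908) 6.58804
tin ((0.5641921588451524, 0.5345520562834096), 0.9518479971238124) 2.231332
sand ((0.13100751889709272, 0.4928200853474287), 1.0308765591515434) 2.2051072
side0_raw [] []
s17_raw [] []
t 15.1 pos [0.5564 0.0598 0.2194] yaw -134.51 q6 -71.2 F [-0.09 -0.73 -0.75] M [ 0.009 -0.002  0.032] tau6 0.0 w 85.29
```

View pics/w18.png

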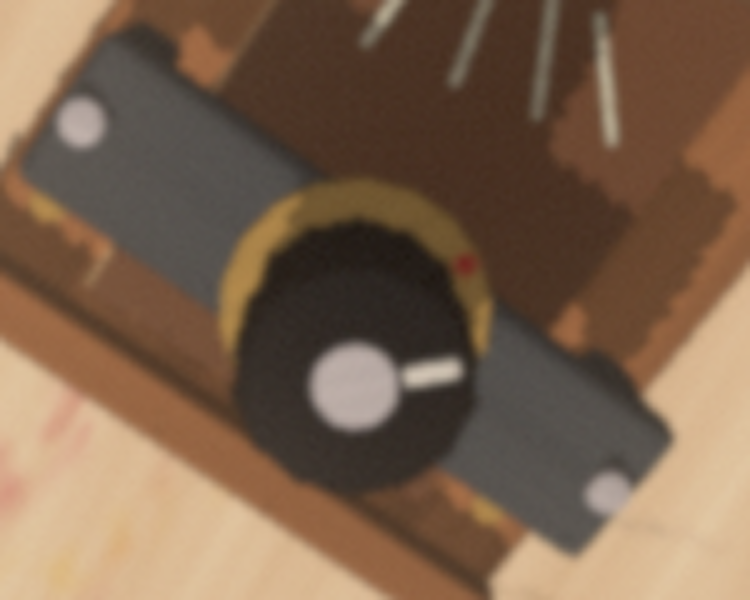

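```bash
python3 - <<'E'
from h import *
import pickle
def an(c,px,o,s):
    P=lambda p,z: ray(c,o[0]+p[0]/s,o[1]+p[1]/s,z)[:2]
    b1,b2,dot,cap,tip=px[:5]; zt=px[5]
    A,B=P(b1,.064),P(b2,.064); m=(A+B)/2; D=P(dot,.067); C=P(cap,zt); T=P(tip,zt)
    deg=lambda v: np.degrees(np.arctan2(v[1],v[0]))
    br=deg(B-A); print("bridge",br,"dot-rel",(deg(D-m)-br)%360,"r",np.linalg.norm(D-m),"line-rel",(deg(T-C)-br)%360,"mid",m,"cap",C)
c=pickle.load(open("w18.pkl","rb")); an(c,[(81,122),(607,494),(465,265),(354,387),(461,368),.1115],(250,130),5)
c0=dict(c); c0["cx"],c0["cy"]=320.58,200.38
c0["world_from_camera"]=[[-.2477,.9314,.2666,.4874],[.9688,.2381,.0685,.0419],[.0003,.2752,-.9614,.3132],[0,0,0,1]]
an(c0,[(49,149),(681,206),(434,82),(368,278),(407,178),.122],(240,160),4.5)
t=pickle.load(open("top0.pkl","rb")); an(t,[(628,220),(71,305),(316,358),(338,255),(329,340),.122],(270,185),11)
E
```

```text
bridge 99.29387349382625 dot-rel 62.88705627436789 r 0.023461030662681737 line-rel 46.77666710409895 mid [0.55810469 0.06160244] cap [0.55755635 0.06110754]
bridge 98.98280892780313 dot-rel 62.59586815442567 r 0.02332587764973285 line-rel 75.25663456578603 mid [0.5555016 0.0602751] cap [0.55505267 0.06011563]
bridge 99.23215007995634 dot-rel 62.57221200183335 r 0.022301400925834096 line-rel 75.4148265936565 mid [0.55731532 0.05863952] cap [0.55678349 0.05817987]
```

```bash
python3 -c "
from h import *
print(robot.hand_in());b()"
```

```text
the job is handed in; nothing more can be done
None
the job is handed in; nothing more can be done
```

The knob dropped into its thread after I turned it back about 84°. I then turned it forwards 113° (1.97 rad), let go, and handed in at about 15 s.

- **Turning back:** after the first 39° I turned it in 9° steps, opening the jaws after each one. A 9° step is shorter than the 0.2 rad drop window, so the knob dropped before I pressed on the stop. That means I never felt the stop directly.
- **Tightness:** from where the knob dropped, I reckon the stop lies 0.04–0.2 rad further back. That puts the final position about 2.0–2.2 rad forwards of the stop, inside the snug range of 1.7–2.5. I had no direct reading of the foot's force.
- **Final checks:**
  - The white line shows a net 28.5° clockwise, against 28.8° from the arm's angles.
  - The red dot is still 62.6–62.9° from the bridge line, so the insert has not turned.
  - The gripper is open and about 11 cm above the knob, with wrist force near zero.
- **Surroundings:** comparing before and after side pictures, the print block shows under 0.2 px of shift. The sanding block and red tin shift by about 0.5–0.8 px, but the fixed bed shows about 0.6 px too, so I take that as measurement noise. The baren was only checked by eye and looks unmoved.
- **Disagreement between cameras:** the wrist and top cameras differed by about 3 mm on the knob's axis. I centred on the jaws as seen in the wrist picture, and sideways force while gripping stayed at about 6.5 N or less at each reading.

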